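# Shut and pin the card drawer that was left open

## Robot

A 6-joint arm with a two-finger parallel gripper is mounted at the origin on a cart in front of the work surface, level with it; the furniture and walls round the work are solid. World frame = base frame: x ahead of the robot, y to its left, z up, the work surface at z = 0. Lengths are in mm, angles in rad, forces in N, time in s.
With the tool pointing down it reaches from about 350 to 875 mm from the base axis. Payload 4.2 kg.
Tool frame: the origin (TCP) lies at the very end of the fingers, on their centre line; the grasp point (between the pads) lies 19 mm behind it; z points along the fingers, y is the line along which they close (so a half turn about z gives the same grasp; the last joint's range is limited). The gripper opens to 85 mm and grips with 20 to 120 N. Pads are 22 mm wide; open, the fingers measure 114 mm over their backs; the gripper's body (76 mm by 85 mm) begins 54 mm behind the grasp point. The pads swing forward as they close: fully open they stand 13 mm farther back than shut.
Start: joints at [-0.992, 0.385, 0.008, 0, -1.194, -0.259], TCP at [196.501, -593.285, 207.412] pointing down, gripper open.
Joint ranges: [-3.14, 3.14], [-1.21, 2.06], [-1.07, 1.41], [-3.16, 2.05], [-2.99, -0.16], [-3.1, 3.1]. Speed limits (rad/s): [2.79, 2.79, 3.14, 3.14, 3.14, 3.14].

## Interface

Orientations are given as a unit quaternion [x, y, z, w].
In Python, from bench import read_state, get_image, get_calibration, job_done gives the robot as it stands.
- The arm moves only by the shell command python3 -m creep 'ROWS'. ROWS is a JSON object of lists of equal length, an entry for each row: "translation": the shift along the world's x, y, z in cm, a list of three; "delta_rot": the turn, a rotation vector about the world's x, y, z in degrees, a list of three; "hand": the finger opening in cm, from 0 to 8.54. A call has 1 to 8 rows; each row is the pose to reach, as a shift and turn from the pose commanded when the call began; what a row does not reach only later rows make up. A row lasts 1/8 s, in which the tool goes at most 62.5 mm and 10.7 degrees, less where a joint would pass 70% of its speed; a pose out of reach is approached as far as the arm can. A call with a gripper value outside its range is refused whole. The fingers move at their own pace and stop on an object; the grip force is fixed at half the most. Time passes only in rows, so rows that repeat a pose let the fingers close. It gives the time, the measured TCP pose, the force, the opening and the grip force at its end, in the units of the state.
- read_state(): the state, without advancing time (a new reading comes with each control period).
- get_image(name): name is "scene" or "top" or "wrist"; returns (picture, depth): 400x640x3 uint8, red, green, blue; 400x640 float32, mm along the optical axis (not along the pixel's ray), 0 where there is no reading.
- get_calibration(name): a dict with "intrinsics" (3x3 intrinsics, pixels), "xyz" and "attitude" of the camera in the world. Camera axes: x right, y down, z forward; pixel columns grow to the right and rows downward; lengths in mm; the calibration is good to about 2 mm. A picture is of the moment at which its call begins: read the wrist's pose just before it. get_calibration takes no time and is no camera call; for the wrist camera it gives the pose at the moment of the call.
- job_done(): hands the job in; it is judged then, once.
The state is a dict: "clock": time; "joints": joint angles; "joint_vel": joint speeds; "joint_efforts": joint torques, N m; "position": TCP position; "ee_rot": TCP orientation; "contact_force": force on the tool from outside, world axes, zero at the start; "wrist_torque": the same for the moment, N m; "gripper_width": finger opening in mm; "grasp_force": force on a finger pad.
Only numpy, scipy, OpenCV 4.12 (cv2) and the standard library are available. Lean on these libraries where they do the work, as an engineer would, in place of code of your own. Each camera call takes 0.05 s, during which the arm holds its last target. There are 200 camera calls.

## Task

Two card-file boxes stand on the desk; one is shut and locked with its steel pin, the drawer of the other has been left open. Push the open drawer fully home, then take the loose pin from the stand and put it down through the plate and lug on the front of that box until its collar rests on the plate. Leave the box that is already locked, its pin and everything else on the desk as they are.

Things in the scene. Friction and masses are not known exactly. Their poses are not given: they have to be found in the camera images.
- box_1: One of two like wooden card-file boxes, fixed, 140 deep (x) x 110 wide (y) x 72 mm high. Origin: centre of the underside; x points to its back, the drawer front looks along -x. On top a steel locking plate, 32 mm wide, 5 thick (upper face 77 mm above the desk), juts out over the front to x = -116, centred on y = -25, with a vertical 11.5 mm hole at x = -98, y = -25.
- drawer_1 (a joint): How far the drawer of box_1 is pulled out, m: 0 is fully home, 0.08 the stop. It slides towards the box's front (-x of the box) with about 1.5 N of friction and stays where it is left; push its knob or front.
- eyelet_1 (a point): Centre of the 11.5 mm hole in the fixed steel locking plate of box_1, on the plate's upper face (77 mm above the desk). Axes as box_1.
- lug_1 (a point): Centre of the 11.5 mm hole in the steel lug on the front of drawer_1, on the lug's upper face, 59 mm above the desk (lug 32 mm wide, 5 thick; moves with the drawer). With the drawer fully home it lies right under the plate's hole, 13 mm of air between plate and lug.
- knob_1 (a point): Centre of the outer face of the brass pull knob of drawer_1, 20 mm diameter, 30 mm proud of the drawer's front panel (106 wide, 60 high), 36 mm above the desk, at y = +25 mm in the box's frame; axes as box_1.
- box_2: One of two like wooden card-file boxes, fixed, 140 deep (x) x 110 wide (y) x 72 mm high. Origin: centre of the underside; x points to its back, the drawer front looks along -x. On top a steel locking plate, 32 mm wide, 5 thick (upper face 77 mm above the desk), juts out over the front to x = -116, centred on y = -25, with a vertical 11.5 mm hole at x = -98, y = -25.
- drawer_2 (a joint): How far the drawer of box_2 is pulled out, m: 0 is fully home, 0.08 the stop. It slides towards the box's front (-x of the box) with about 1.5 N of friction and stays where it is left; push its knob or front.
- eyelet_2 (a point): Centre of the 11.5 mm hole in the fixed steel locking plate of box_2, on the plate's upper face (77 mm above the desk). Axes as box_2.
- lug_2 (a point): Centre of the 11.5 mm hole in the steel lug on the front of drawer_2, on the lug's upper face, 59 mm above the desk (lug 32 mm wide, 5 thick; moves with the drawer). With the drawer fully home it lies right under the plate's hole, 13 mm of air between plate and lug.
- knob_2 (a point): Centre of the outer face of the brass pull knob of drawer_2, 20 mm diameter, 30 mm proud of the drawer's front panel (106 wide, 60 high), 36 mm above the desk, at y = +25 mm in the box's frame; axes as box_2.
- loose_pin: Upright steel locking pin, 79 mm long: shank 8 mm diameter, 42 long, tapered tip; then a collar 19 diameter, 4 thick; then a dark cylindrical head, 16 diameter, 33 high, to grip. Origin: the tip's end; z up to the head. Fully in, the collar lies on the plate, the tip 42 mm below the plate's upper face. This one stands in the pin stand at the start.
- set_pin: Upright steel locking pin, 79 mm long: shank 8 mm diameter, 42 long, tapered tip; then a collar 19 diameter, 4 thick; then a dark cylindrical head, 16 diameter, 33 high, to grip. Origin: the tip's end; z up to the head. Fully in, the collar lies on the plate, the tip 42 mm below the plate's upper face. This one already locks the drawer that is shut.
- pin_stand: Fixed dark wooden block, 60 x 60 x 45 mm, with a vertical hole of 12.5 mm in its middle in which the loose pin stands. Origin: centre of its underside.
- rubber_stamp: Wooden hand stamp with a knob, 30 x 46 x 78 mm, loose, a bystander. Origin: centre of its underside.
- ink_bottle: Square ink bottle with a round cap, 53 x 52 x 64 mm, loose, a bystander. Origin: centre of its underside.
Things that resemble listed ones, but are neither listed nor needed, are in the scene too. Leave any orange look-alike of the loose_pin alone.

How it is judged (in metres and radians):
On the way:
1. the drawer that was open is fully home, and the other still is (both within 4 mm) (value of joint each of drawer_1, drawer_2 below 0.004 m), for 0.2 s.
At the end, for the whole second after the job is handed in: Both drawers home (4 mm). The loose pin is through plate and lug of the drawer that was open at the start: collar within 4 mm of the plate, tip within 5 mm of the hole's axis, upright to 8 degrees, at rest. The other pin is still through plate and lug of the locked box (all of step 1 and ((distance of knob_1 from where it was at the start of the episode above 0.025 m and horizontal distance between loose_pin and eyelet_1 below 0.005 m and horizontal distance between loose_pin and lug_1 below 0.006 m and z of loose_pin in the frame of eyelet_1 below -0.038 m and angle between loose_pin's own z axis and vertical below 0.14 rad) or (distance of knob_2 from where it was at the start of the episode above 0.025 m and horizontal distance between loose_pin and eyelet_2 below 0.005 m and horizontal distance between loose_pin and lug_2 below 0.006 m and z of loose_pin in the frame of eyelet_2 below -0.038 m and angle between loose_pin's own z axis and vertical below 0.14 rad)) and ((horizontal distance between set_pin and eyelet_1 below 0.005 m and horizontal distance between set_pin and lug_1 below 0.006 m and z of set_pin in the frame of eyelet_1 below -0.038 m and angle between set_pin's own z axis and vertical below 0.14 rad) or (horizontal distance between set_pin and eyelet_2 below 0.005 m and horizontal distance between set_pin and lug_2 below 0.006 m and z of set_pin in the frame of eyelet_2 below -0.038 m and angle between set_pin's own z axis and vertical below 0.14 rad)) and linear speed of loose_pin below 0.02 m/s); the robot touches nothing.
It fails at once if the pin of the locked box is moved by more than 12 mm (distance of set_pin from where it was at the start of the episode above 0.012 m).
It fails at once if the rubber stamp is pushed away by more than 3 cm (distance of rubber_stamp from where it was at the start of the episode above 0.03 m).
It fails at once if the ink bottle is pushed away by more than 3 cm (distance of ink_bottle from where it was at the start of the episode above 0.03 m).
It also fails if it takes over 54 s, if anything falls off the work surface, if the arm or the gripper's body presses on something with over 40 N, if the wrist force passes 120 N, or if a joint passes its speed limit or range.

## Working session

There is one attempt and no reset: what is moved stays moved. The work goes in short steps, Python scripts to look and compute and a shell command to move; the robot and the scene stay as the last step left them, time stands still between calls to the robot, and variables do not carry over. Pictures are saved under pics/ and viewed, at most 11 in all, crops included, and the job is handed in when it is done.

```bash
mkdir -p pics; cat > h.py <<'E'
import numpy as np,cv2
from bench import *
from scipy.spatial.transform import Rotation as R
def cal(n):
    c=get_calibration(n);A=np.array(c["attitude"],float)
    M=A if A.shape==(3,3) else R.from_quat(A).as_matrix()
    return np.array(c["intrinsics"],float).reshape(3,3),np.array(c["xyz"],float),M
def cloud(n,d):
    K,t,M=cal(n);v,u=np.mgrid[:d.shape[0],:d.shape[1]]
    p=np.stack([(u-K[0,2])/K[0,0]*d,(v-K[1,2])/K[1,1]*d,d],-1)
    return p@M.T+t
def ray(n,u,v,z):
    K,t,M=cal(n);r=M@np.array([(u-K[0,2])/K[0,0],(v-K[1,2])/K[1,1],1]);return t+r*(z-t[2])/r[2]
E
python3 - <<'E'
from h import *
print(get_calibration("top"),read_state())
for n in("top","scene"):
    p,d=get_image(n);np.savez("pics/%s0.npz"%n,p=p,d=d);cv2.imwrite("pics/%s0.png"%n,p[:,:,::-1])
E
```

```text
{'intrinsics': array([[409.54375077,   0.        , 321.37289044],
       [  0.        , 409.54375077, 202.11483053],
       [  0.        ,   0.        ,   1.        ]]), 'xyz': array([330.46568728, 318.76099886, 927.76450767]), 'attitude': array([-0.70104087,  0.70721394, -0.06493351,  0.06460477])} {'clock': 0.0, 'joints': array([-9.92433525e-01,  3.85541368e-01,  6.63193045e-03, -4.58797182e-04,
       -1.19401888e+00, -2.58594889e-01]), 'joint_vel': array([-3.48552127e-04, -5.12729337e-04, -8.67124429e-04, -6.18704283e-04,
       -5.67391774e-05, -1.05812795e-03]), 'joint_efforts': array([ 2.49334798e-04, -3.92287481e+01,  1.88395786e+01,  4.18618709e+00,
       -4.64492725e-03,  8.86842003e-06]), 'position': array([ 196.26797939, -592.71430085,  206.33917383]), 'ee_rot': array([-1.59120000e-01,  9.87258651e-01,  1.06065514e-03, -2.38371697e-04]), 'contact_force': array([-0.19232836,  0.3478187 ,  0.69991615]), 'wrist_torque': array([-0.03854655,  0.05005451, -0.04083407]), 'grasp_force': 0.0, 'gripper_width': 85.33283836713548}
```

View pics/top0.png

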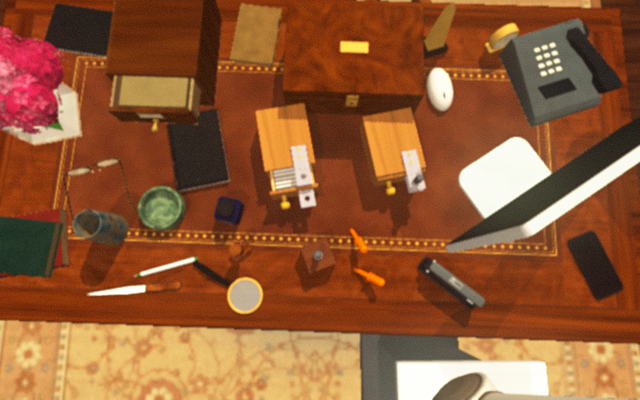

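View pics/scene0.png

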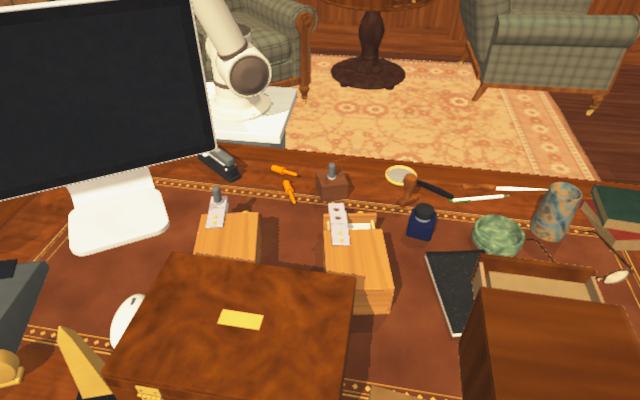

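The top view shows the open box at about (288,160), with its plate at (302,178) and its knob at (285,205). The locked box is at (395,150) with its pin at (417,180). There are three pin-like things. The grey pin with a dark head in the stand at (318,257) fits the description. The orange ones at (358,240) and (368,277) are look-alikes lying loose. The stamp is at (238,250) and the ink bottle at (228,210).

```bash
python3 - <<'E'
from h import *
f=np.load("pics/top0.npz");p,d=f["p"],f["d"];P=cloud("top",d)
c=p[120:290,215:345];cv2.imwrite("pics/crop0.png",cv2.resize(c[:,:,::-1],None,fx=4.5/1.3,fy=4.5/1.3,interpolation=cv2.INTER_CUBIC))
for u,v in[(270,140),(290,130),(302,165),(318,250),(317,256),(318,257),(310,268),(285,205),(392,150),(417,180),(238,248),(228,207)]:print(u,v,P[v,u].round(0),p[v,u])
Z=P[...,2]
def rect(m,name):
    n,l,s,ce=cv2.connectedComponentsWithStats(m.astype(np.uint8))
    for i in range(1,n):
        if s[i,4]>15:
            q=P[l==i];r=cv2.minAreaRect(q[:,:2].astype(np.float32));print(name,s[i],ce[i].round(1),q.mean(0).round(1),[np.round(x,1) for x in r])
roi=np.zeros(Z.shape,bool);roi[95:290,215:440]=1
rect(roi&(Z>68)&(Z<74.5),"top");rect(roi&(Z>74.5)&(Z<84),"plate/headlow");rect(roi&(Z>84)&(Z<140),"heads");rect(roi&(Z>40)&(Z<49),"stand")
hsv=cv2.cvtColor(p,cv2.COLOR_RGB2HSV)
rect(roi&(hsv[...,0]>20)&(hsv[...,0]<30)&(hsv[...,1]>200)&(hsv[...,2]>150),"brass")
E
```

```text
270 140 [628. 429.  73.] [235 147  55]
290 130 [651. 385.  73.] [233 147  55]
302 165 [570. 359.  75.] [241 228 213]
318 250 [390. 326.  45.] [122  82  62]
317 256 [375. 328.  81.] [113 103  95]
318 257 [373. 326.  78.] [98 85 74]
310 268 [352. 343.  44.] [113  52  23]
285 205 [488. 397.  46.] [253 212  42]
392 150 [603. 163.  72.] [236 153  59]
417 180 [527. 121. 109.] [79 67 56]
238 248 [393. 491.  78.] [178  83  16]
228 207 [482. 518.  64.] [48 36 30]
top [ 256  100   60   72 2660] [283.2 134.8] [640.4 400.   71.8] [array([642.9, 385.6]), array([150.4, 134.7]), np.float64(9.5)]
top [317 101  79   4 101] [353.7 102.8] [713.8 243.7  71.1] [array([713.3, 238.5]), array([174. ,   4.9]), np.float64(88.1)]
top [ 363  108   63   69 2647] [391.7 140.5] [625.2 162.8  71.9] [array([622.3, 158.7]), array([142. , 110.4]), np.float64(11.1)]
top [229 244  13  13  82] [235.2 249.8] [389.9 497.7  72.4] [array([389.7, 498.3]), array([25.2, 24.8]), np.float64(89.6)]
plate/headlow [284  98 136   7 273] [351.2 101. ] [714.2 250.   79.6] [array([713.9, 249.6]), array([298.,   5.]), np.float64(87.8)]
p
[... 2203 characters left out ...]
 515.7  41.3] [array([460.3, 515.3]), array([10.7, 21.7]), np.float64(7.7)]
stand [300 238  36  35 733] [317.7 255.2] [378.8 326.5  44.9] [array([379.1, 326.5]), array([60.1, 59.8]), np.float64(20.2)]
stand [357 239   8   9  30] [359.9 242.8] [404.5 235.5  44.3] [array([404.3, 236. ]), array([13.7, 14.8]), np.float64(30.1)]
stand [374 278  11   9  56] [379.4 281.8] [321.7 196.2  44.1] [array([322.6, 196.5]), array([20.3, 15.2]), np.float64(52.4)]
brass [389 188   6   5  23] [391.3 189.8] [520.5 163.2  45.1] [array([519.9, 162.4]), array([11.7,  9. ]), np.float64(89.9)]
brass [282 202   7   5  24] [284.9 204.3] [490.2 397.7  44.4] [array([490.9, 397.6]), array([13. ,  9.5]), np.float64(85.5)]
```

View pics/crop0.png

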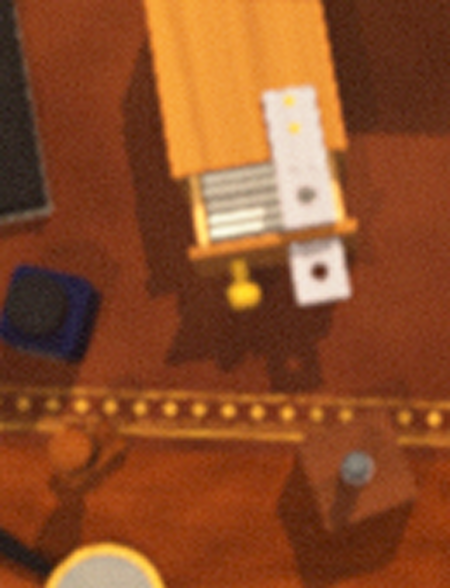

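The crop shows a grey pin with a dark head in the wooden stand at about (317,254), so that is the loose pin. The box beside it has its drawer open, with the lug sticking out (lug hole near (307,198)) and an empty plate hole near (303,176). Next I'll measure the holes, the monitor clearance and the push path.

```bash
python3 - <<'E'
from h import *
f=np.load("pics/top0.npz");p,d=f["p"],f["d"];P=cloud("top",d)
g=cv2.cvtColor(p,cv2.COLOR_RGB2GRAY).astype(float)
def hole(u,v,z,r=4):
    w=g[v-r:v+r+1,u-r:u+r+1];w=np.clip(np.median(w)-15-w,0,None);V,U=np.mgrid[v-r:v+r+1,u-r:u+r+1]
    a,b=(U*w).sum()/w.sum(),(V*w).sum()/w.sum();print(a.round(2),b.round(2),ray("top",a,b,z).round(1))
hole(303,176,76);hole(307,198,58)
print(ray("top",317.5,254.2,82).round(1))
for u,v in[(450,246),(480,240),(500,230),(550,200),(600,165),(635,130),(520,215),(635,180)]:print(u,v,P[v,u].round(0))
Z=P[...,2];m=(Z>60)&(P[...,0]>-100)&(P[...,0]<700)&(P[...,1]<60)&(P[...,1]>-700);print(P[m].min(0),P[m].max(0))
f=np.load("pics/scene0.npz");Q=cloud("scene",f["d"]);q=Q[:190,:205].reshape(-1,3);q=q[(q[:,0]>0)&(q[:,2]>0)&(q[:,0]<900)];print("mon scene",np.percentile(q,[1,50,99],axis=0).round(0))
E
```

```text
303.03 175.94 [545.8 356.4  76. ]
306.86 197.98 [501.2 349.   58. ]
[378.8 326.6  82. ]
450 246 [388.  74. 145.]
480 240 [386.  73. 293.]
500 230 [394.  71. 363.]
550 200 [429.  17. 398.]
600 165 [477. -58. 394.]
635 130 [ 563. -193.  295.]
520 215 [415.  40. 359.]
635 180 [ 548. -410.    4.]
[ 139.36853663 -314.78625134   61.13210184] [638.83868893  59.98884816 434.75883955]
mon scene [[ 302. -243.    2.]
 [ 489.  -86.  272.]
 [ 595.   69.  429.]]
```

```bash
python3 -m creep '{"translation":[[0,0,6],[0,0,12],[0,0,18],[0,0,24],[2,2,29],[6,6,29],[10,10,29],[14,14,29]],"delta_rot":[[0,0,0],[0,0,0],[0,0,-4],[0,0,-9],[0,0,-9],[0,0,-9],[0,0,-9],[0,0,-9]],"hand":[0,0,0,0,0,0,0,0]}'
```

```text
clock: 1.1
position: [337.5, -451.9, 496.9]
ee_rot: [-0.081, 0.997, 0.0, -0.0]
contact_force: [1.8, 0.2, -0.8]
gripper_width: 0.2
grasp_force: 0.0
```

```bash
python3 -m creep '{"translation":[[2,5.5,0],[3,11,0],[4,17,0],[4,23,0],[4,29,0],[4,35,0],[4,41,0],[4,47,0]],"delta_rot":[[0,0,0],[0,0,0],[0,0,0],[0,0,0],[0,0,0],[0,0,0],[0,0,0],[0,0,0]],"hand":[0,0,0,0,0,0,0,0]}'
python3 -m creep '{"translation":[[0,6,0],[0,12,0],[0,18,0],[0,24,0],[1,29,0],[2,33,0],[4.5,37,0],[4.5,37,0]],"delta_rot":[[0,0,0],[0,0,0],[0,0,0],[0,0,0],[0,0,0],[0,0,0],[0,0,0],[0,0,0]],"hand":[0,0,0,0,0,0,0,0]}'
```

```text
clock: 2.1
position: [375.7, 18.5, 497.3]
ee_rot: [-0.081, 0.997, 0.0, 0.0]
contact_force: [1.0, -0.1, 0.4]
gripper_width: 0.2
grasp_force: 0.0
clock: 3.1
position: [422.3, 389.8, 492.5]
ee_rot: [-0.082, 0.997, -0.003, -0.003]
contact_force: [-0.1, -0.2, -1.3]
gripper_width: -0.3
grasp_force: 0.0
```

```bash
python3 -m creep '{"translation":[[0,0,-6],[0,0,-12],[0,0,-18],[0,0,-24],[0,0,-30],[0,0,-36],[0,-0.2,-39],[0,-0.2,-39]],"delta_rot":[[0,0,0],[0,0,0],[0,0,0],[0,0,0],[0,0,0],[0,0,0],[0,0,0],[0,0,0]],"hand":[0,0,0,0,0,0,0,0]}'
python3 - <<'E'
from h import *
p,d=get_image("top");c=p[120:290,215:345];cv2.imwrite("pics/crop1.png",cv2.resize(c[:,:,::-1],None,fx=3.46,fy=3.46))
E
```

```text
clock: 4.1
position: [420.3, 382.6, 105.4]
ee_rot: [-0.081, 0.997, -0.002, -0.002]
contact_force: [0.7, -0.0, 0.5]
gripper_width: -0.0
grasp_force: 0.0
```

View pics/crop1.png

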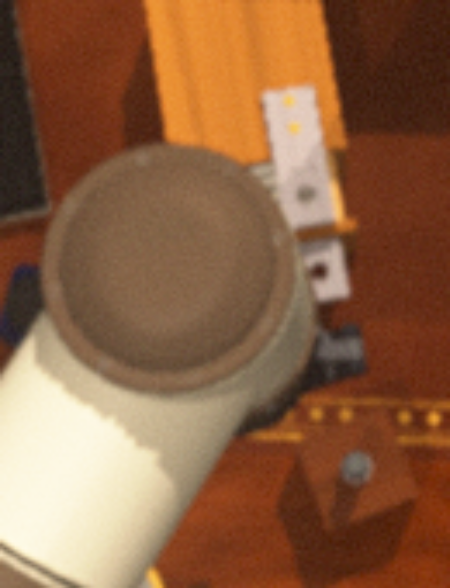

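```bash
python3 -m creep '{"translation":[[0,0.3,-4],[0,0.3,-7.5],[0,0.3,-7.5],[2,0.6,-7.5],[4,1,-7.5],[5,1.1,-7.5],[6,1.3,-7.5],[7,1.5,-7.5]],"delta_rot":[[0,0,0],[0,0,0],[0,0,0],[0,0,0],[0,0,0],[0,0,0],[0,0,0],[0,0,0]],"hand":[0,0,0,0,0,0,0,0]}'
```

```text
clock: 5.15
position: [492.1, 400.0, 33.3]
ee_rot: [-0.081, 0.997, 0.0, 0.0]
contact_force: [-0.5, -0.3, -0.2]
gripper_width: -0.1
grasp_force: 0.0
```

```bash
python3 -m creep '{"translation":[[0.6,0.1,0],[1.2,0.2,0],[1.7,0.3,0],[2.1,0.35,0],[2.1,0.35,0]],"delta_rot":[[0,0,0],[0,0,0],[0,0,0],[0,0,0],[0,0,0]],"hand":[0,0,0,0,0]}'
```

```text
clock: 5.78
position: [512.9, 403.3, 32.3]
ee_rot: [-0.081, 0.997, 0.0, 0.0]
contact_force: [-0.6, -0.7, -0.6]
gripper_width: -0.1
grasp_force: 0.0
```

```bash
for i in 1; do python3 -m creep '{"translation":[[0.3,0.05,0],[0.6,0.1,0],[0.6,0.1,0]],"delta_rot":[[0,0,0],[0,0,0],[0,0,0]],"hand":[0,0,0]}'; done; python3 -m creep '{"translation":[[0.2,0.03,0],[0.4,0.07,0],[0.4,0.07,0]],"delta_rot":[[0,0,0],[0,0,0],[0,0,0]],"hand":[0,0,0]}'
```

```text
clock: 6.15
position: [518.8, 404.3, 32.3]
ee_rot: [-0.081, 0.997, 0.0, 0.0]
contact_force: [-1.2, 1.2, -0.1]
gripper_width: -0.1
grasp_force: 0.2
clock: 6.52
position: [522.8, 404.9, 32.4]
ee_rot: [-0.081, 0.997, 0.0, 0.0]
contact_force: [-0.7, 1.1, -0.3]
gripper_width: 0.4
grasp_force: 0.3
```

```bash
python3 - <<'E'
from h import *
for n in("top","wrist","scene"):
    p,d=get_image(n);np.savez("pics/%s2.npz"%n,p=p,d=d);cv2.imwrite("pics/%s2.png"%n,p[:,:,::-1])
    if n=="wrist":w=p
    if n=="scene":s=cv2.resize(p[140:300,180:440],(640,394))
cv2.imwrite("pics/both2.png",cv2.resize(np.vstack([w,s])[:,:,::-1],(480,596)))
E
```

```text
(no output)
```

View pics/both2.png

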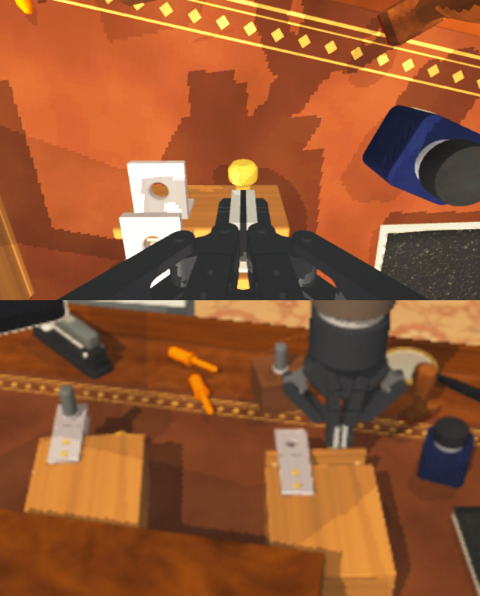

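The wrist view has the robot side at the top. It seems to show the knob (242,172) on the robot side of the fingertips (243,200), so I'll check this with depth.

```bash
python3 - <<'E'
from h import *
print(read_state()["position"],cal("wrist")[1].round(0),cal("wrist")[2].round(2))
f=np.load("pics/wrist2.npz");p,d=f["p"],f["d"];P=cloud("wrist",d)
for u,v in[(322,222),(322,230),(322,240),(310,260),(335,260),(326,280),(300,255),(360,260),(285,270),(370,275),(322,300),(210,225),(210,252)]:print(u,v,P[v,u].round(0),p[v,u])
f=np.load("pics/scene2.npz");p,d=f["p"],f["d"];P=cloud("scene",d)
for u,v in[(315,326),(318,324),(325,325),(310,320)]:
  pass
for u in(180+int(340*260/480),):
  for v in range(140+int((435-300)*160/296)-8,140+int((470-300)*160/296),3):print(u,v,P[v,u].round(0),p[v,u])
E
```

```text
[522.71969837 404.88756275  32.44020979] [444. 391. 200.] [[-0.16  0.94  0.31]
 [ 0.99  0.15  0.05]
 [-0.    0.31 -0.95]]
322 222 [505. 400.  45.] [255 238  82]
322 230 [508. 401.  46.] [255 249  91]
322 240 [513. 402.  47.] [255 243  84]
310 260 [513. 397.  68.] [201 192 172]
335 260 [512. 407.  68.] [201 192 172]
326 280 [512. 403.  84.] [43 40 39]
300 255 [536. 392.  22.] [187 115  54]
360 260 [531. 426.  27.] [193 121  57]
285 270 [538. 386.  37.] [192 119  57]
370 275 [530. 429.  42.] [185 115  54]
322 300 [514. 402.  95.] [59 56 56]
210 225 [508. 352.  60.] [255 255 255]
210 252 [545. 341.  16.] [188 117  54]
364 204 [520. 405.  94.] [46 45 45]
364 207 [530. 406.  95.] [64 60 57]
364 210 [533. 406.  90.] [112 105  94]
364 213 [532. 407.  82.] [85 80 74]
364 216 [534. 407.  75.] [94 89 81]
364 219 [532. 408.  66.] [107  97  84]
364 222 [538. 408.  64.] [194 122  56]
364 225 [540. 409.  57.] [189 119  55]
364 228 [538. 409.  48.] [177 111  50]
```

```bash
python3 - <<'E'
from h import *
f=np.load("pics/wrist2.npz");p,d=f["p"],f["d"];P=cloud("wrist",d)
g=cv2.cvtColor(p,cv2.COLOR_RGB2GRAY)
for box,z in(((190,235,235,272),59),((185,305,225,330),77)):
    u0,v0,u1,v1=box;m=(g[v0:v1,u0:u1]<170).astype(np.uint8)
    n,l,s,c=cv2.connectedComponentsWithStats(m);[print(z,s[i],c[i]+[u0,v0],ray("wrist",*(c[i]+[u0,v0]),z).round(1)) for i in range(1,n) if s[i,4]>15]
h=cv2.cvtColor(p,cv2.COLOR_RGB2HSV);m=(h[...,0]>20)&(h[...,0]<32)&(h[...,1]>120)&(P[...,2]>20);m[:200]=0;q=P[m];print(m.sum(),q.min(0),q.max(0))
for v in range(205,262,4):print(v,P[v,322].round(0),P[v,308].round(0))
f=np.load("pics/top2.npz");print(ray("top",303.03,175.94,76))
cv2.imwrite("pics/w2c.png",cv2.resize(p[180:380,150:420,::-1],(800,592),interpolation=cv2.INTER_CUBIC))
E
```

```text
59 [  9   8  26  21 418] [211.45215311 253.00239234] [521.8 353.1  59. ]
77 [  7   9  33  16 308] [210.38311688 324.17532468] [545.  359.6  77. ]
77 [13 10 11  2 18] [203.         315.61111111] [541.2 356.3  77. ]
1652 [443.97244352 330.59116034  31.77822195] [573.60820733 432.29323964 199.8343075 ]
205 [511. 401.   1.] [512. 393.   2.]
209 [513. 401.   2.] [515. 393.   2.]
213 [504. 400.  33.] [517. 393.   2.]
217 [505. 400.  38.] [520. 394.   2.]
221 [505. 400.  44.] [508. 394.  39.]
225 [506. 400.  45.] [509. 394.  42.]
229 [508. 401.  45.] [510. 394.  43.]
233 [509. 401.  48.] [512. 395.  43.]
237 [512. 401.  46.] [514. 395.  43.]
241 [513. 402.  48.] [517. 395.  43.]
245 [516. 402.  47.] [538. 397.   1.]
249 [519. 403.  44.] [536. 397.  12.]
253 [513. 402.  60.] [536. 397.  17.]
257 [513. 402.  65.] [535. 397.  23.]
261 [513. 402.  69.] [513. 396.  69.]
[545.82922151 356.43449712  76.        ]
```

View pics/w2c.png

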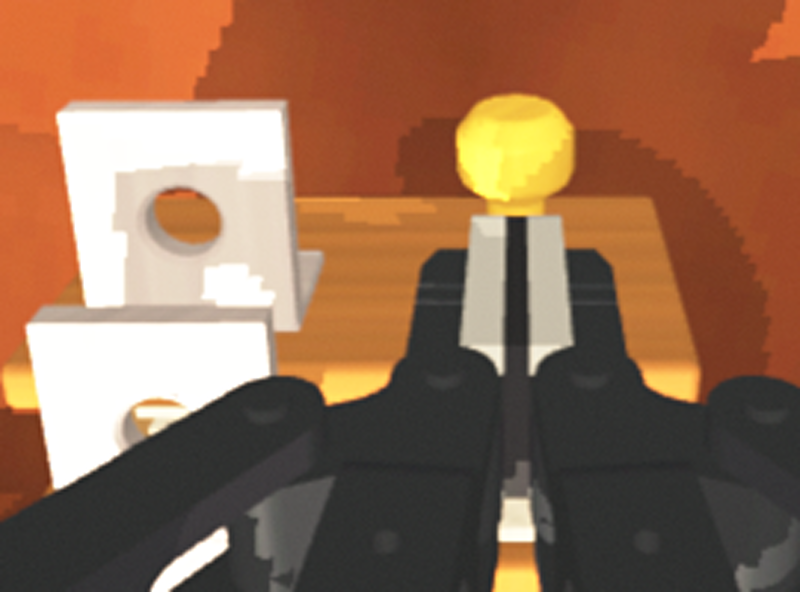

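In the crop, the closed fingertips have gone over the knob and are pressing the drawer's front panel. The lug hole has moved from x=501 to 522. The panel can be pushed as well as the knob, so I'll carry on.

```bash
python3 -m creep '{"translation":[[0.5,0.08,0],[1,0.16,0],[1.5,0.25,0],[2,0.33,0],[2,0.33,0]],"delta_rot":[[0,0,0],[0,0,0],[0,0,0],[0,0,0],[0,0,0]],"hand":[0,0,0,0,0]}'
python3 -m creep '{"translation":[[0.1,0.02,0],[0.2,0.03,0],[0.2,0.03,0]],"delta_rot":[[0,0,0],[0,0,0],[0,0,0]],"hand":[0,0,0]}'
python3 - <<'E'
from h import *
p,d=get_image("wrist");cv2.imwrite("pics/w3.png",p[:,:,::-1]);P=cloud("wrist",d)
g=cv2.cvtColor(p,cv2.COLOR_RGB2GRAY);h=cv2.cvtColor(p,cv2.COLOR_RGB2HSV)
m=(h[...,0]>20)&(h[...,0]<32)&(h[...,1]>120)&(P[...,2]>30)&(P[...,2]<60);m[:190]=0
print(P[m].min(0),P[m].max(0),P[m].mean(0),m.sum())
E
```

```text
clock: 7.3
position: [543.4, 408.4, 32.4]
ee_rot: [-0.081, 0.997, 0.0, 0.001]
contact_force: [-0.3, 0.0, -0.1]
gripper_width: 0.2
grasp_force: 0.0
clock: 7.68
position: [544.4, 408.5, 32.5]
ee_rot: [-0.081, 0.997, -0.0, -0.0]
contact_force: [-1.0, 0.3, -0.7]
gripper_width: -0.0
grasp_force: 0.6
[524.9550161  395.67830841  31.45238409] [544.33600172 415.22165505  48.31738996] [531.62601868 405.4242083   43.17717744] 1194
```

View pics/w3.png

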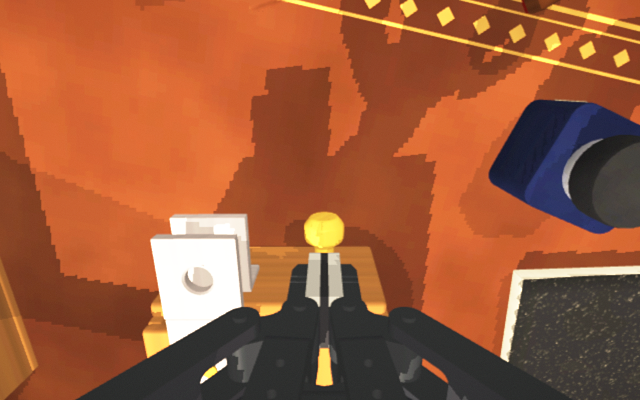

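Plate hole at (200,280) and the lug edge behind it nearly line up, with about 3–4 mm left.

```bash
python3 -m creep '{"translation":[[0.15,0.03,0],[0.3,0.05,0],[0.3,0.05,0]],"delta_rot":[[0,0,0],[0,0,0],[0,0,0]],"hand":[0,0,0]}'
python3 -m creep '{"translation":[[0.1,0.02,0],[0.2,0.03,0],[0.2,0.03,0]],"delta_rot":[[0,0,0],[0,0,0],[0,0,0]],"hand":[0,0,0]}'
```

```text
clock: 8.1
position: [546.1, 408.8, 32.4]
ee_rot: [-0.081, 0.997, -0.001, -0.001]
contact_force: [-4.6, -0.3, 2.9]
gripper_width: 0.1
grasp_force: 2.8
clock: 8.48
position: [546.2, 408.7, 32.4]
ee_rot: [-0.081, 0.997, -0.001, -0.003]
contact_force: [-11.2, -0.6, 6.5]
gripper_width: 0.2
grasp_force: 5.5
```

The force rises and motion stops, so the drawer is home. I'll back off 4 mm, lift, and go above the stand.

```bash
python3 -m creep '{"translation":[[-0.6,-0.1,0],[-0.6,-0.1,5],[-0.6,-0.1,10.5],[-0.6,-0.1,15.5],[-5,-2,15.5],[-10,-5,15.5],[-15,-7.5,15.5],[-17,-8.3,15.5]],"delta_rot":[[0,0,0],[0,0,0],[0,0,0],[0,0,0],[0,0,0],[0,0,0],[0,0,0],[0,0,0]],"hand":[0,0,0,0,2.5,5,5,5]}'
python3 -m creep '{"translation":[[0,0,0],[0,0,0]],"delta_rot":[[0,0,0],[0,0,0]],"hand":[5,5]}'
python3 - <<'E'
from h import *
print(read_state()["position"])
p,d=get_image("wrist");t,dt=get_image("top");np.savez("pics/top4.npz",p=t,d=dt);np.savez("pics/w4.npz",p=p,d=d)
s=cv2.resize(t[130:290,215:345],(325,400))
cv2.imwrite("pics/w4.png",cv2.resize(np.hstack([p,s])[:,:,::-1],(800,332)))
P=cloud("wrist",d)
for b in[(P[...,2]>74)&(P[...,2]<90)&(abs(P[...,0]-379)<25)&(abs(P[...,1]-326)<25)]:
    q=P[b];print(b.sum(),q.mean(0),q.min(0),q.max(0))
K,c,M=cal("wrist");print(c,M.round(3))
E
```

```text
clock: 9.48
position: [377.9, 324.8, 188.0]
ee_rot: [-0.081, 0.997, 0.001, 0.001]
contact_force: [-0.2, 0.5, 0.8]
gripper_width: 49.9
grasp_force: 0.0
clock: 9.72
position: [380.5, 327.0, 187.8]
ee_rot: [-0.081, 0.997, 0.001, 0.001]
contact_force: [0.4, -0.4, -0.2]
gripper_width: 50.2
grasp_force: 0.0
[380.47816882 327.02557529 187.77524496]
295 [379.54334768 326.46275332  80.80708645] [372.99887859 319.07582703  74.02873384] [388.52001174 334.28896799  83.96031586]
[301.69559411 313.34537476 354.61687741] [[-0.16   0.938  0.309]
 [ 0.987  0.153  0.049]
 [-0.001  0.313 -0.95 ]]
```

View pics/w4.png

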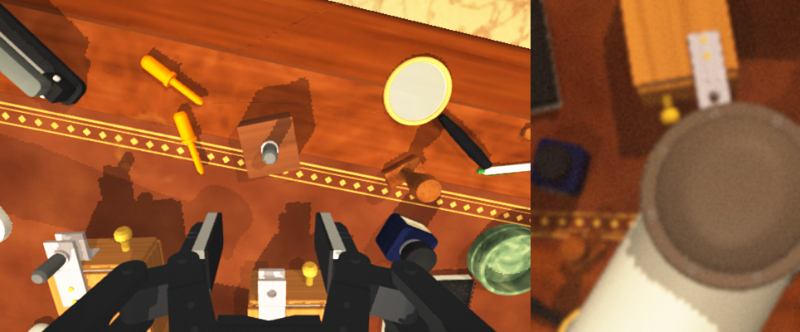

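The view shows the drawer closed, the pin in its stand between the jaws at (269,150), and both fingertips at about (215,213) and (322,213). I'll measure the fingertip heights.

```bash
python3 - <<'E'
from h import *
f=np.load("pics/w4.npz");P=cloud("wrist",f["d"]);
m=(P[...,2]>120)&(P[...,2]<330)&(f["d"]>0)
for u in(254,258,262,386,390,394):
    for v in range(250,330,1):
        if m[v,u]:
            print(u,v,P[v,u].round(0),P[v+6,u].round(0),P[v+30,u].round(0));break
q=P[m&(P[...,2]<215)];print(q.min(0).round(0),np.percentile(q,[1,99],axis=0).round(0))
# eyelet/lug state
t=np.load("pics/top4.npz");g=cv2.cvtColor(t["p"],cv2.COLOR_RGB2GRAY).astype(float)
u,v,r=303,176,4;w=g[v-r:v+r+1,u-r:u+r+1];w=np.clip(np.median(w)-15-w,0,None);V,U=np.mgrid[v-r:v+r+1,u-r:u+r+1];a,b=(U*w).sum()/w.sum(),(V*w).sum()/w.sum();print(a,b,ray("top",a,b,76))
E
```

```text
254 256 [375. 295. 220.] [375. 296. 225.] [375. 299. 242.]
258 256 [375. 296. 218.] [375. 297. 224.] [377. 300. 238.]
262 256 [375. 298. 219.] [374. 299. 225.] [382. 301. 230.]
386 256 [367. 351. 218.] [366. 350. 225.] [373. 350. 232.]
390 256 [365. 352. 220.] [366. 352. 224.] [368. 349. 239.]
394 256 [366. 354. 218.] [365. 353. 225.] [366. 350. 243.]
[377. 301. 215.] [[377. 302. 215.]
 [386. 350. 215.]]
303.25967741935483 177.05483870967743 [543.36966358 355.94447737  76.        ]
```

Measured fingertips sit about 28 mm above the reported TCP. Taking that into account, I'll descend to reported z≈27 (real tip about 54, above the collar) and grip.

```bash
python3 -m creep '{"translation":[[-0.1,-0.05,-5],[-0.1,-0.05,-9],[-0.1,-0.05,-13],[-0.1,-0.05,-15],[-0.1,-0.05,-16],[-0.1,-0.05,-16]],"delta_rot":[[0,0,0],[0,0,0],[0,0,0],[0,0,0],[0,0,0],[0,0,0]],"hand":[5,5,5,5,5,5]}'
python3 -m creep '{"translation":[[0,0,0],[0,0,0],[0,0,0],[0,0,0],[0,0,0],[0,0,0]],"delta_rot":[[0,0,0],[0,0,0],[0,0,0],[0,0,0],[0,0,0],[0,0,0]],"hand":[1,1,1,1,1,1]}'
```

```text
clock: 10.58
position: [378.9, 325.9, 26.9]
ee_rot: [-0.081, 0.997, -0.001, -0.0]
contact_force: [-0.4, 0.5, 0.3]
gripper_width: 50.1
grasp_force: 0.0
clock: 11.32
position: [379.0, 326.6, 28.5]
ee_rot: [-0.082, 0.997, 0.001, 0.001]
contact_force: [-0.6, -0.5, 6.1]
gripper_width: 14.3
grasp_force: 58.8
```

```bash
python3 -m creep '{"translation":[[0,0,1],[0,0,3],[0,0,6],[0,0,10],[0,0,12],[0,0,12]],"delta_rot":[[0,0,0],[0,0,0],[0,0,0],[0,0,0],[0,0,0],[0,0,0]],"hand":[1,1,1,1,1,1]}'
python3 -m creep '{"translation":[[3,0.5,0],[6,1,0],[9,1.5,0],[12,2.1,0],[12,2.1,0]],"delta_rot":[[0,0,0],[0,0,0],[0,0,0],[0,0,0],[0,0,0]],"hand":[1,1,1,1,1]}'
python3 - <<'E'
from h import *
print(read_state()["position"])
p,d=get_image("wrist");s,ds=get_image("scene");np.savez("pics/w5.npz",p=p,d=d);np.savez("pics/s5.npz",p=s,d=ds)
a=cv2.resize(p[150:400,170:470],(480,400));b=cv2.resize(s[110:260,290:410],(320,400))
cv2.imwrite("pics/w5.png",np.hstack([a,b])[:,:,::-1])
E
```

```text
clock: 12.08
position: [378.8, 326.4, 149.1]
ee_rot: [-0.081, 0.997, 0.002, 0.001]
contact_force: [-0.3, 0.5, -0.9]
gripper_width: 14.2
grasp_force: 58.8
clock: 12.7
position: [499.1, 346.2, 144.8]
ee_rot: [-0.08, 0.997, -0.001, -0.001]
contact_force: [-0.4, -0.1, 0.2]
gripper_width: 14.2
grasp_force: 58.8
[499.13708424 346.15115206 144.82573621]
```

View pics/w5.png

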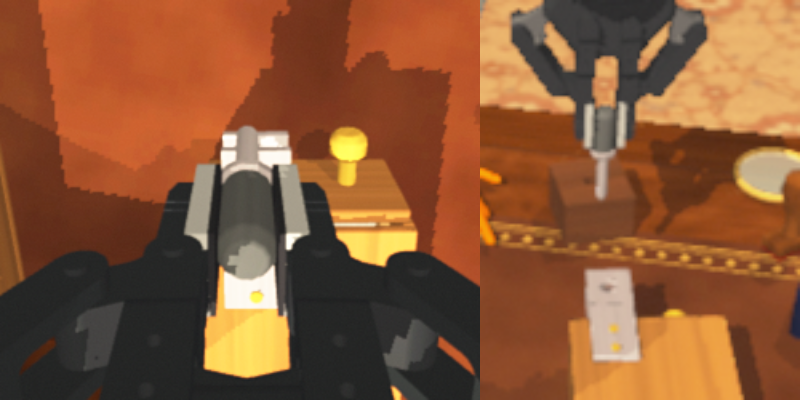

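The wrist view shows the pin gripped upright by its head between the jaws at (245,220). The scene view shows its shank down to the tip at (600,195) and the plate hole at (605,288), clearly visible. I'll measure the pin's axis against the hole.

```bash
cat > m.py <<'E'
from h import *
def meas(p,d,x,y):
    P=cloud("scene",d);K,c,M=cal("scene")
    b=(abs(P[...,0]-x)<22)&(abs(P[...,1]-y)<14)&(P[...,2]>85)&(d>0)
    for lo,hi in((100,112),(112,124),(124,138),(145,157),(157,170)):
        q=P[b&(P[...,2]>lo)&(P[...,2]<hi)]
        if len(q)>3:
            ym,xm=np.median(q[:,1]),np.median(q[:,0]);print(lo,hi,len(q),"med",np.median(q,0).round(1),"yext",q[:,1].min().round(1),q[:,1].max().round(1))
    if b.any(): print("lowest",P[b][:,2].min())
    g=cv2.cvtColor(p,cv2.COLOR_RGB2GRAY).astype(float)
    X=np.array([545.,356,77]);e=M.T@(X-c);u,v=(K@(e/e[2]))[:2];print("eyelet pred px",u,v)
    u,v=int(round(u)),int(round(v));w=g[v-5:v+6,u-6:u+7];print(w.astype(int))
    print("cam",c,M[:,2].round(2))
E
python3 - <<'E'
from m import *
f=np.load("pics/s5.npz");meas(f["p"],f["d"],499.1,346.2)
f=np.load("pics/w5.npz");P=cloud("wrist",f["d"]);g=cv2.cvtColor(f["p"],cv2.COLOR_RGB2GRAY)
for v in(235,240,245,255,260):print(v,[(u,*P[v,u].round(0)) for u in range(300,345,6)])
E
```

```text
124 138 21 med [502.  346.1 130.9] yext 342.2 348.4
145 157 24 med [501.2 345.6 150.9] yext 341.4 349.2
157 170 38 med [504.8 345.8 165. ] yext 337.6 354.5
lowest 121.34884802677163
eyelet pred px 336.9471541257023 216.86261259137794
[[194 191 192 193 192 193 192 192 193 195 198 196 195]
 [194 192 191 192 192 193 193 192 193 195 197 197 196]
 [194 192 192 192 193 194 199 202 188 185 195 198 196]
 [194 192 191 191 192 192 196 205 203 205 201 196 196]
 [194 192 191 188 173 169 174 180 196 204 200 198 196]
 [194 192 190 177 149 138 139 138 153 175 188 195 196]
 [193 192 191 184 162 134 122 131 174 196 194 194 196]
 [194 192 191 191 185 174 163 168 193 202 197 195 195]
 [194 192 191 191 191 192 189 188 192 193 194 195 196]
 [195 193 191 191 191 192 192 191 192 192 193 195 195]
 [190 192 191 189 191 191 192 191 191 192 193 194 196]]
cam [1150.83879529  396.82704636  633.12844219] [-0.76 -0.09 -0.65]
235 [(300, np.float64(556.0), np.float64(331.0), np.float64(3.0)), (306, np.float64(555.0), np.float64(337.0), np.float64(4.0)), (312, np.float64(530.0), np.float64(341.0), np.float64(60.0)), 
[... 1671 characters left out ...]
.float64(492.0), np.float64(347.0), np.float64(167.0)), (336, np.float64(492.0), np.float64(350.0), np.float64(166.0)), (342, np.float64(486.0), np.float64(351.0), np.float64(176.0))]
260 [(300, np.float64(489.0), np.float64(334.0), np.float64(181.0)), (306, np.float64(488.0), np.float64(336.0), np.float64(183.0)), (312, np.float64(495.0), np.float64(339.0), np.float64(168.0)), (318, np.float64(493.0), np.float64(342.0), np.float64(171.0)), (324, np.float64(492.0), np.float64(344.0), np.float64(171.0)), (330, np.float64(492.0), np.float64(347.0), np.float64(171.0)), (336, np.float64(494.0), np.float64(350.0), np.float64(167.0)), (342, np.float64(486.0), np.float64(351.0), np.float64(180.0))]
```

```bash
python3 - <<'E'
from h import *
p=cv2.imread("pics/w3.png");g=cv2.cvtColor(p,cv2.COLOR_BGR2GRAY)
K,c,M=cal("wrist");c=c+np.array([544.4,408.5,32.5])-read_state()["position"]
m=(g[255:305,175:225]<235).astype(np.uint8);n,l,s,ce=cv2.connectedComponentsWithStats(m)
for i in range(1,n):
    if s[i,4]>40:
        a=s[i,0]+175+(s[i,2]-1)/2;b=s[i,1]+255+(s[i,3]-1)/2
        r=M@np.array([(a-K[0,2])/K[0,0],(b-K[1,2])/K[1,1],1]);print(s[i],a,b,(c+r*(77-c[2])/r[2]).round(1))
E
```

```text
[  7  12  31  28 585] 197.0 280.5 [546.9 356.7  77. ]
```

```bash
python3 -m creep '{"translation":[[2.3,0.5,0],[4.65,1.05,0],[4.65,1.05,-2],[4.65,1.05,-3],[4.65,1.05,-3]],"delta_rot":[[0,0,0],[0,0,0],[0,0,0],[0,0,0],[0,0,0]],"hand":[1,1,1,1,1]}'
python3 - <<'E'
from m import *
print(read_state()["position"])
p,d=get_image("scene");np.savez("pics/s6.npz",p=p,d=d)
P=cloud("scene",d);b=(abs(P[...,0]-548)<12)&(abs(P[...,1]-356)<12)
for lo,hi in((88,98),(98,108),(108,120)):
    q=P[b&(P[...,2]>lo)&(P[...,2]<hi)];print(lo,len(q),np.median(q,0).round(1))
cv2.imwrite("pics/s6.png",cv2.resize(p[150:250,280:400,::-1],(720,600),interpolation=cv2.INTER_CUBIC))
E
```

```text
clock: 13.42
position: [543.7, 356.7, 116.4]
ee_rot: [-0.082, 0.997, -0.001, -0.001]
contact_force: [-0.1, -0.3, -0.6]
gripper_width: 14.2
grasp_force: 58.8
[543.73709415 356.74084249 116.37052474]
88 6 [546.5 356.6  95.3]
98 16 [547.5 356.4 102.7]
108 20 [547.7 356.1 113.9]
```

View pics/s6.png

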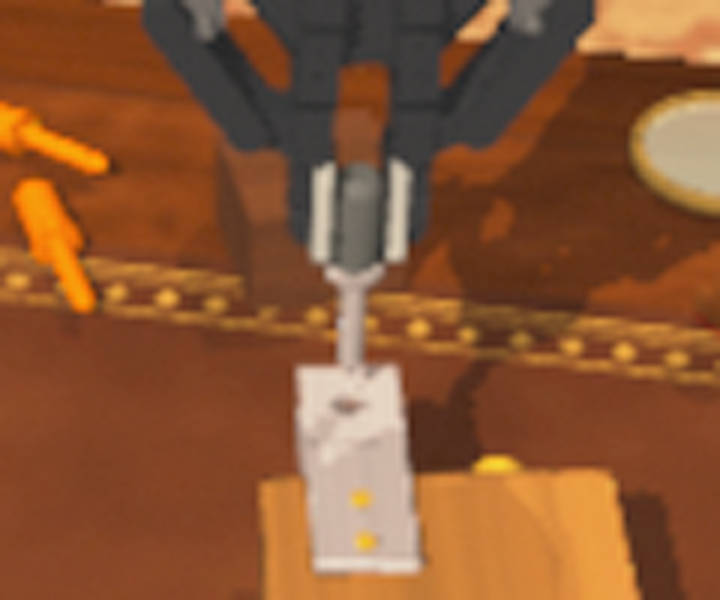

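The pin is just above the plate and lined up sideways, with the tip near (350,365) and the hole at (347,405). I'll add about 1 mm in x and descend watching the force.

```bash
python3 -m creep '{"translation":[[0.1,0,-0.5],[0.1,0,-1],[0.1,0,-1.4],[0.1,0,-1.7],[0.1,0,-2],[0.1,0,-2]],"delta_rot":[[0,0,0],[0,0,0],[0,0,0],[0,0,0],[0,0,0],[0,0,0]],"hand":[1,1,1,1,1,1]}'
```

```text
clock: 14.22
position: [545.8, 357.2, 97.0]
ee_rot: [-0.081, 0.997, -0.0, -0.0]
contact_force: [-1.4, 0.6, -0.3]
gripper_width: 14.3
grasp_force: 58.8
```

```bash
python3 -m creep '{"translation":[[0,0,-0.4],[0,0,-0.8],[0,0,-1.2],[0,0,-1.6],[0,0,-2],[0,0,-2]],"delta_rot":[[0,0,0],[0,0,0],[0,0,0],[0,0,0],[0,0,0],[0,0,0]],"hand":[1,1,1,1,1,1]}'
```

```text
clock: 14.98
position: [545.7, 357.2, 76.7]
ee_rot: [-0.081, 0.997, -0.0, -0.0]
contact_force: [-1.6, 1.1, -2.4]
gripper_width: 14.1
grasp_force: 58.7
```

Through both. On down to the collar.

```bash
python3 -m creep '{"translation":[[0,0,-0.4],[0,0,-0.8],[0,0,-1.1],[0,0,-1.3],[0,0,-1.3]],"delta_rot":[[0,0,0],[0,0,0],[0,0,0],[0,0,0],[0,0,0]],"hand":[1,1,1,1,1]}'
python3 -m creep '{"translation":[[0,0,-0.2],[0,0,-0.2]],"delta_rot":[[0,0,0],[0,0,0]],"hand":[1,1]}'
```

```text
clock: 15.6
position: [545.7, 357.3, 64.0]
ee_rot: [-0.081, 0.997, -0.0, -0.0]
contact_force: [-3.7, 1.5, 0.6]
gripper_width: 14.4
grasp_force: 59.0
clock: 15.85
position: [545.7, 357.3, 62.3]
ee_rot: [-0.081, 0.997, -0.0, -0.0]
contact_force: [-4.1, 2.0, 1.3]
gripper_width: 14.6
grasp_force: 59.1
```

```bash
python3 -m creep '{"translation":[[0,0,-0.15],[0,0,-0.3],[0,0,-0.3]],"delta_rot":[[0,0,0],[0,0,0],[0,0,0]],"hand":[1,1,1]}'
```

```text
clock: 16.23
position: [545.8, 357.3, 60.6]
ee_rot: [-0.081, 0.997, -0.0, 0.0]
contact_force: [-7.7, -0.1, 6.4]
gripper_width: 13.9
grasp_force: 59.7
```

The contact force upward shows it is seated. Release, lift and check.

```bash
python3 -m creep '{"translation":[[0,0,0],[0,0,0],[0,0,0],[0,0,0],[0,0,4],[0,0,9],[0,0,14],[-4,-1,18]],"delta_rot":[[0,0,0],[0,0,0],[0,0,0],[0,0,0],[0,0,0],[0,0,0],[0,0,0],[0,0,0]],"hand":[2,4,5,5,5,5,5,5]}'
python3 -m creep '{"translation":[[-5,-1,3],[-9,-2,3],[-9,-2,3]],"delta_rot":[[0,0,0],[0,0,0],[0,0,0]],"hand":[5,5,5]}'
python3 - <<'E'
from m import *
s,d=get_image("scene");w,dw=get_image("wrist");print(read_state()["contact_force"])
a=cv2.resize(s[150:260,190:440],(800,352));b=cv2.resize(w,(397,248))
o=np.zeros((600,800,3),np.uint8);o[:352]=a;o[352:,:397]=b;cv2.imwrite("pics/f.png",o[:,:,::-1])
P=cloud("scene",d);b=(abs(P[...,0]-547)<16)&(abs(P[...,1]-356)<16)
for lo,hi in((79,84),(84,95),(95,108),(108,125)):
    q=P[b&(P[...,2]>lo)&(P[...,2]<hi)];print(lo,len(q),np.median(q,0).round(1) if len(q) else "",q[:,2].max() if len(q) else "")
E
```

```text
clock: 17.23
position: [507.5, 347.8, 240.8]
ee_rot: [-0.08, 0.997, 0.0, 0.001]
contact_force: [-0.7, 0.6, -0.0]
gripper_width: 49.9
grasp_force: 0.0
clock: 17.6
position: [414.2, 326.7, 270.9]
ee_rot: [-0.082, 0.997, 0.001, 0.001]
contact_force: [1.2, 0.5, -0.3]
gripper_width: 50.1
grasp_force: 0.0
[ 0.08968608 -0.30869056 -1.1310319 ]
79 32 [551.3 357.8  81.1] 83.61367021034084
84 35 [552.  356.5  89.5] 94.59927063277996
95 41 [552.4 356.3 101.4] 107.32532057827632
108 52 [549.3 357.4 113.2] 115.49669822400733
```

View pics/f.png

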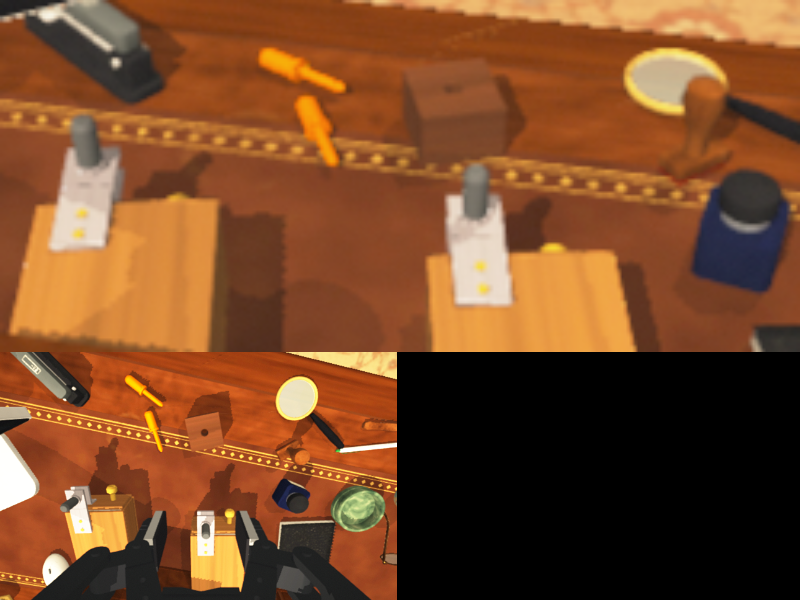

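The final view shows the loose pin upright in the open box's plate at (475,190). Its head top is at about 114 mm, so the collar is seated, and its shape matches the locked box's pin at (88,140). The stand is empty, the bystanders haven't moved, and the arm is clear.

```bash
python3 -c "
from bench import *;print(job_done())"
```

```text
the job is handed in; nothing more can be done
None
```

I pushed the open drawer home and put the loose pin down through plate and lug until its collar rested on the plate; the job is handed in (no verdict was shown), and the last pictures show everything else where it was.

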